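Put the citrus press together

TASK

Assemble the hand citrus press where its steel jug stands: seat the strainer in the mouth of the jug, set the small squeezing cone on the strainer's post, then the large cone over the small one, and finally stand the cover over the cones, inside the strainer's rim. Do it in that order, setting each part down rather than dropping it, so that all sit level and fully home. Leave the jug, the tin and the garlic standing where they are.

Things in the scene. Friction and masses are not known exactly. Their poses are not given: they have to be found in the camera images.
- jug: Open round steel jug, like a wide low beaker with a small pouring lip: 132 mm outer diameter at the rim, 64 mm high, 4 mm wall, mouth 124 mm inside (inside widens upwards from 108 mm at the floor); about 0.8 kg, loose. Origin: centre of its underside, z up along its axis.
- strainer: Shallow round steel dish, slotted floor, central post. Rim flange 136 mm diameter, 14 to 17 mm above the origin; it rests on the jug's rim, origin then 50 mm above the jug's. Bowl below it 117 mm, tapering to 102 at the underside. Inside floor 4 mm up, 96 mm across, 112 at the rim. Post 14 mm thick, top 28 mm up, last 6 mm tapered: pinch it. 0.13 kg. Origin: centre of underside, z up.
- small_cone: Small ribbed grey plastic squeezing cone, mouth down: 36 mm diameter at the foot, 29 mm at 34 mm up, rounded top at 42 mm. Hollow below: opening 28 mm wide, 30 mm deep, narrowing to 21 mm; it goes over the strainer's post and stands on the strainer's floor. 0.04 kg. Origin: centre of its foot, z up.
- large_cone: Large ribbed grey plastic squeezing cone, mouth down: 56 mm diameter at the foot, 46 mm at 50 mm up, rounded top at 60 mm. Hollow below: opening 48 mm wide, 46 mm deep, narrowing to 38 mm; it goes over the small cone and stands on the strainer's floor round it. 0.07 kg. Origin: centre of its foot, z up.
- cover: Tall domed grey plastic cover with a round knob on top, open below: 92 mm diameter at the foot, 80 mm at 52 mm up, shoulder at 68 mm, hollow 64 mm deep, 85 mm wide inside at the foot. Knob: 26 mm diameter, from 82 to 100 mm above the origin, on a 16 mm neck: lift by it. Goes over both cones and stands on the strainer's floor. 0.12 kg. Origin: centre of its foot, z up.
- tin: Small food tin with a printed label, 57 mm diameter, 72 mm high; to be left alone. Origin: centre of its underside.
- garlic: Bulb of garlic, 56 mm; to be left alone. Origin: centre of its underside.
Not all that is in view belongs to the job. What is shaped like the large_cone but orange is not meant.

How it is judged:
By the outcome, as a careful person would: the job done as asked, in the order asked, and still so for the second after the job is handed in, with the robot touching nothing.
It also fails if it takes over 109 s, if anything falls off the work surface, if the arm or the gripper's body presses on something with over 40 N, if the wrist force passes 120 N, or if a joint passes its speed limit or range.

ROBOT

A 6-joint arm with a two-finger parallel gripper is mounted at the origin on a cart in front of the work surface, level with it; the furniture and walls round the work are solid. World frame = base frame: x ahead of the robot, y to its left, z up, the work surface at z = 0. Lengths are in mm, angles in rad, forces in N, time in s.
With the tool pointing down it reaches from about 350 to 775 mm from the base axis. Payload 7.3 kg.
Tool frame: the origin (TCP) lies at the very end of the fingers, on their centre line; the grasp point (between the pads) lies behind it (bot.grip_point_offset is the z of the grasp point in the tool frame, in mm); z points along the fingers, y is the line along which they close (so a half turn about z gives the same grasp; the last joint's range is limited). The gripper opens to 92 mm and grips with 3 to 60 N. Pads are 19 mm wide; open, the fingers measure 130 mm over their backs; the gripper's body (75 mm by 190 mm) begins 47 mm behind the grasp point.
Start: joints at [-1.297, 0.342, 1.524, -0, 1.275, -0.146], TCP at [214.002, -479.425, 226.741] pointing down, gripper open.
Joint ranges: [-2.53, 2.53], [-0.77, 2.02], [0.04, 2.7], [-1, 4.14], [0.28, 2.66], [-3.11, 3.11]. Speed limits (rad/s): [2.57, 2.57, 3.14, 3.14, 3.14, 3.14].

INTERFACE

Orientations are given as [roll, pitch, yaw] about the fixed x, y, z axes, in that order (R = Rz(yaw) Ry(pitch) Rx(roll)).
In Python, from plant import bot gives the robot as it stands. The module is installed in compiled form; this text tells all that it offers.
- The arm moves only by the shell command python3 -m crank 'ROWS'. ROWS is JSON, a list that holds one entry, the list of rows, each a list of 5 numbers: the opening, from 0 (shut) to 1 (fully open), then the shift along the tool's x, y, z in cm, then the turn about the tool's z in degrees. In form: [[[claw, x, y, z, turn], ...]]. A call has exactly 10 rows; each row is the pose to reach, as a shift and turn from the pose commanded when the call began, along the tool's axes at that moment; what a row does not reach only later rows make up. A row lasts 1/10 s, in which the tool goes at most 50 mm and 8.59 degrees, less where a joint would pass 70% of its speed; a pose out of reach is approached as far as the arm can. A call with a gripper value outside its range is refused whole. The fingers move at their own pace and stop on an object; the grip force is fixed at half the most. Time passes only in rows, so rows that repeat a pose let the fingers close, or fill a call up. It gives the time, the measured TCP pose, the force, the opening and the grip force at its end, in the units of the state.
- bot.get_obs(): the state, without advancing time (a new reading comes with each control period).
- bot.capture(name): name is "scene" or "top"; returns (picture, depth): 480x640x3 uint8, red, green, blue; 480x640 float32, mm along the optical axis (not along the pixel's ray), 0 where there is no reading.
- bot.calibration(name): a dict with "vertical_fov" (degrees; the focal length in pixels is half the picture's height over the tangent of half this angle, whatever the lens; pixels are square), "cx", "cy" (the principal point, pixels), "rvec" (rotation vector, rad) and "tvec" (3), from world to camera coordinates, as OpenCV has them. Camera axes: x right, y down, z forward; pixel columns grow to the right and rows downward; lengths in mm; the calibration is good to about 2 mm. A picture is of the moment at which its call begins. calibration takes no time and is no camera call.
- bot.close_job(): hands the job in; it is judged then, once.
The state is a dict: "time": time; "joint_positions": joint angles; "dq": joint speeds; "tau": joint torques, N m; "tool_pos": TCP position; "tcp_rot": TCP orientation; "contact_force": force on the tool from outside, world axes, zero at the start; "moment": the same for the moment, N m; "grip_width": finger opening in mm; "finger_force": force on a finger pad.
Only numpy, scipy, OpenCV 4.12 (cv2) and the standard library are available. Lean on these libraries where they do the work, as an engineer would, in place of code of your own. Each camera call takes 0.05 s, during which the arm holds its last target. There are 200 camera calls.

## Working session

There is one attempt and no reset: what is moved stays moved. The work goes in short steps, Python scripts to look and compute and a shell command to move; the robot and the scene stay as the last step left them, time stands still between calls to the robot, and variables do not carry over. Pictures are saved under pics/ and viewed, at most 14 in all, crops included, and the job is handed in when it is done.

```bash
mkdir -p pics
cat > h.py <<'E'
import numpy as np, cv2
from plant import bot
def cal(n):
    c=bot.calibration(n); f=240/np.tan(np.radians(c["vertical_fov"])/2)
    K=np.array([[f,0,c["cx"]],[0,f,c["cy"]],[0,0,1]]); R=cv2.Rodrigues(np.array(c["rvec"],float))[0]
    return K,R,np.array(c["tvec"],float).ravel()
def cloud(n,d):
    K,R,t=cal(n); v,u=np.mgrid[0:480,0:640]
    p=np.stack([(u-K[0,2])/K[0,0]*d,(v-K[1,2])/K[1,1]*d,d],-1)
    return (p-t)@R
def ray(n,u,v,z):
    K,R,t=cal(n); d=R.T@np.linalg.inv(K)@[u,v,1]; o=-R.T@t
    return o+d*(z-o[2])/d[2]
def snap(n,tag):
    im,d=bot.capture(n); cv2.imwrite(f"pics/{tag}.png",im[...,::-1]); np.savez(f"{tag}.npz",im=im,d=d); return im,d
E
python3 - <<'E'
from h import *
for n in("scene","top"):
    im,d=snap(n,n+"0"); print(bot.calibration(n), (d==0).mean())
o=bot.get_obs(); print(o, bot.grip_point_offset)
E
```

```text
{'vertical_fov': 49.45582896585756, 'cx': 316.30207460716554, 'cy': 230.48410160072265, 'rvec': array([ 2.2948507 , -0.24052973,  0.09427198]), 'tvec': array([-539.48140763,  189.11212868,  951.17306577])} 0.0038899739583333334
{'vertical_fov': 48.503049447720976, 'cx': 313.2887492793483, 'cy': 237.8872250655762, 'rvec': array([ 2.13270106, -2.1480806 ,  0.21224613]), 'tvec': array([127.17321422, 560.65800667, 985.1407939 ])} 0.004124348958333334
{'time': 0.1, 'joint_positions': array([-1.29697900e+00,  3.42645906e-01,  1.52488280e+00,  1.59649290e-05,
        1.27541178e+00, -1.45975660e-01]), 'dq': array([ 0.00025927, -0.00180232, -0.00127413, -0.00066854, -0.00208624,
        0.00150415]), 'tau': array([ 1.97006746e-03, -4.32002413e+01, -2.44696105e+01,  7.18766288e-02,
        5.26052120e-02, -5.21316963e-05]), 'tool_pos': array([ 213.91626598, -479.06074164,  226.13167625]), 'tcp_rot': array([-3.14026138e+00, -2.11157248e-04,  4.19788187e-01]), 'contact_force': array([ 0.39562198,  0.21406187, -0.12612297]), 'moment': array([ 0.00230953,  0.03499953, -0.02690652]), 'finger_force': 0.0, 'grip_width': 91.770800645509} -18.8
```

View pics/scene0.png

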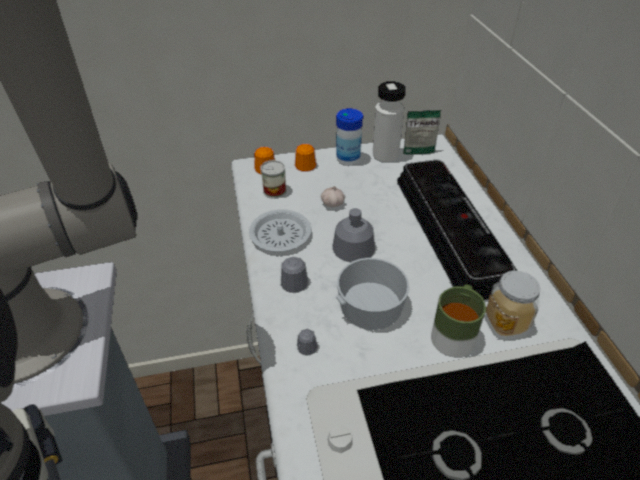

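View pics/top0.png

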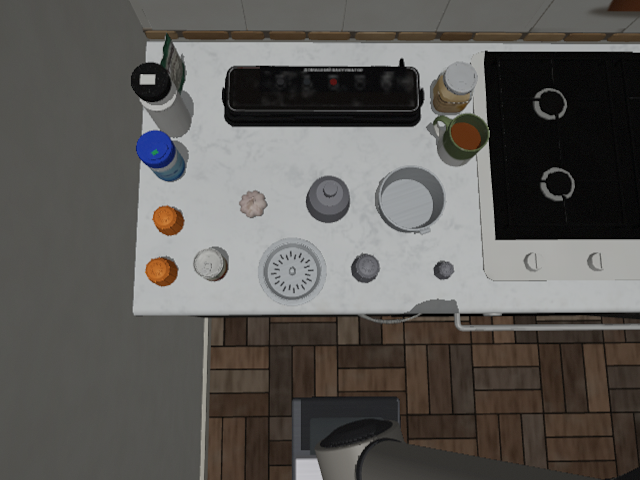

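The scene view shows the strainer (280,232), large grey cone (293,274), small cone (307,341), cover (354,235) and jug (372,292). In the top view they are at (292,271), (365,267), (444,270), (328,198) and (410,199).

What could be mistaken for the parts, in top-view pixels:
- **Large cone:** the orange cones at (167,219) and (161,270) are decoys. The grey one at (365,267) is the large cone and (444,270) is the small one.
- **Jug:** the green mug at (465,135) is not it.

I'll check the two grey cones and measure.

```bash
cat > m.py <<'E'
from h import *
import sys
T={"strainer":(292,271),"large":(365,267),"small":(444,270),"cover":(328,198),"jug":(410,199),"tin":(210,263),"garlic":(253,204)}
def meas(tag="0"):
    d=[np.load(f"{n}{tag}.npz")["d"] for n in("top","scene")]
    P=[cloud(n,x) for n,x in zip(("top","scene"),d)]
    for P_ in P:
        q=P_.reshape(-1,3); s=(abs(q[:,2])<15)&(q[:,0]>350)&(q[:,0]<700)&(abs(q[:,1])<400); print("table z med",np.median(q[s,2]).round(2),q[s,2].std().round(2))
    for k,(u,v) in T.items():
        c=ray("top",u,v,20)[:2]
        for i,P_ in enumerate(P):
            q=P_.reshape(-1,3); r=85 if k in("jug","strainer") else 55
            s=(np.hypot(*(q[:,:2]-c).T)<r)&(q[:,2]>5); a=q[s]; a=a[np.isfinite(a).all(1)]
            zt=np.percentile(a[:,2],99); top=a[a[:,2]>zt-5]
            (cx,cy),R=cv2.minEnclosingCircle(top[:,:2].astype(np.float32))
            (bx,by),B=cv2.minEnclosingCircle(a[:,:2].astype(np.float32))
            print(k,"top scene".split()[i],"ztop %.1f  topmean %.1f %.1f  topcirc %.1f %.1f R%.1f allcirc %.1f %.1f R%.1f"%(zt,*top[:,:2].mean(0),cx,cy,R,bx,by,B))
if __name__=="__main__":
    meas()
    im=cv2.imread("pics/top0.png")[170:310,240:470]; cv2.imwrite("pics/crop0.png",cv2.resize(im,None,fx=3.4,fy=3.4))
E
python3 m.py
```

```text
table z med -0.02 4.59
table z med 1.23 4.32
strainer top ztop 25.0  topmean 502.9 168.8  topcirc 501.0 164.8 R66.8 allcirc 508.7 171.7 R77.1
strainer scene ztop 25.5  topmean 506.0 162.3  topcirc 503.7 156.9 R64.2 allcirc 502.8 164.0 R70.3
large top ztop 61.3  topmean 506.8 19.4  topcirc 507.1 20.3 R18.7 allcirc 507.4 20.2 R28.9
large scene ztop 61.2  topmean 508.7 16.7  topcirc 507.3 15.8 R19.5 allcirc 500.1 9.4 R41.4
small top ztop 44.3  topmean 502.0 -136.8  topcirc 503.3 -135.2 R12.1 allcirc 515.2 -125.8 R34.0
small scene ztop 44.1  topmean 505.3 -139.1  topcirc 505.5 -139.7 R12.6 allcirc 499.6 -119.2 R38.6
cover top ztop 101.1  topmean 647.3 92.2  topcirc 647.1 92.2 R12.8 allcirc 643.9 92.5 R44.8
cover scene ztop 101.1  topmean 649.5 89.1  topcirc 650.6 89.0 R14.9 allcirc 643.1 82.5 R48.3
jug top ztop 65.5  topmean 635.4 -72.0  topcirc 634.6 -70.5 R69.7 allcirc 634.6 -70.5 R69.7
jug scene ztop 66.0  topmean 636.6 -73.1  topcirc 637.2 -70.2 R70.5 allcirc 637.2 -70.2 R70.5
tin top ztop 73.7  topmean 511.1 323.1  topcirc 512.4 321.9 R28.5 allcirc 504.8 329.7 R39.4
tin scene ztop 73.4  topmean 513.3 320.1  topcirc 519.0 319.9 R32.4 allcirc 515.1 320.5 R32.7
garlic top ztop 53.7  topmean 638.5 241.9  topcirc 637.3 242.1 R6.0 allcirc 646.3 241.4 R44.1
garlic scene ztop 52.4  topmean 640.8 238.7  topcirc 640.4 241.2 R7.0 allcirc 633.9 231.5 R33.4
```

```bash
ls pics
```

```text
crop0.png
scene0.png
top0.png
```

View pics/crop0.png

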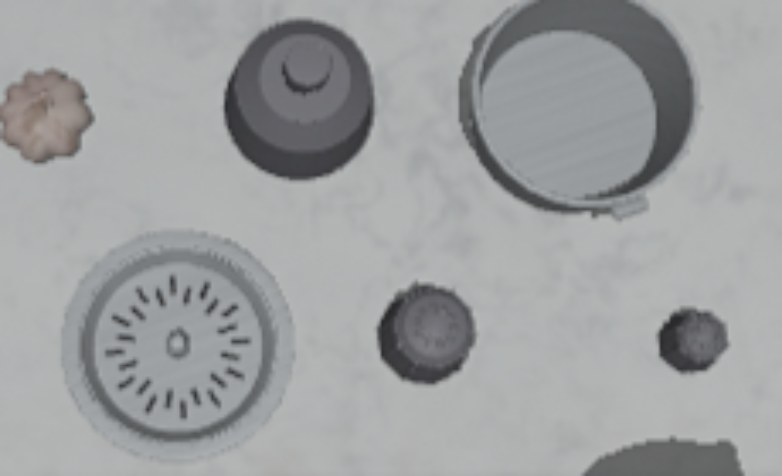

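The crop confirms it: the small grey cone is at right, the large grey cone at centre, with the cover, strainer and jug as expected, and heights and radii match the description. I'll refine with circle fits and start moving, turning to yaw 0 so the tool axes line up with the world.

```bash
cat > fit.py <<'E'
from h import *
from scipy.optimize import least_squares
def circ(n,d,c,zlo,zhi,r,tol=8):
    q=cloud(n,d).reshape(-1,3); q=q[(d.ravel()>0)&(q[:,2]>zlo)&(q[:,2]<zhi)]
    c=np.array(c,float)
    for _ in range(4):
        rr=np.hypot(*(q[:,:2]-c).T); a=q[abs(rr-r)<tol]
        s=least_squares(lambda p:np.hypot(a[:,0]-p[0],a[:,1]-p[1])-p[2],[*c,r],loss="soft_l1"); c=s.x[:2]; tol=max(tol*.8,4)
    return s.x.round(1),len(a),np.median(a[:,2]).round(1)
E
python3 - <<'E'
from fit import *
for n in("top","scene"):
    d=np.load(n+"0.npz")["d"]
    print(n,"strainer",circ(n,d,(504,166),11,23,64)," jug",circ(n,d,(636,-71),59,69,64))
    print(n,"cover sh",circ(n,d,(648,90),60,73,36))
E
python3 -m crank '[[[1,1.5,-1,0,4],[0.9,5.3,-3.4,0,8],[0.8,9.9,-6.4,0,13],[0.6,14.4,-9.3,0,18],[0.4,19,-12.3,0,24],[0.35,23.5,-15.2,0,24],[0.35,28,-18.2,0,24],[0.35,32.6,-21.1,0,24],[0.35,36.4,-23.6,0,24],[0.35,37.9,-24.6,0,24]]]'
```

```text
top strainer (array([501.8, 165.1,  63.9]), 788, np.float64(16.3))  jug (array([638.5, -69.2,  63.4]), 473, np.float64(62.3))
top cover sh (array([647.6,  91.9,  32.7]), 34, np.float64(60.7))
scene strainer (array([503.9, 162.6,  63.8]), 457, np.float64(17.3))  jug (array([641.5, -71.4,  63.5]), 608, np.float64(63.5))
scene cover sh (array([649.4,  90.3,  33.1]), 33, np.float64(61.1))
time: 1.1
tool_pos: [460.6, -97.7, 226.5]
tcp_rot: [-3.141, 0.0, 0.002]
contact_force: [0.6, -1.2, -1.0]
grip_width: 32.6
finger_force: 0.0
```

```bash
python3 -m crank '[[[0.33,0.4,-2,0,0],[0.33,1,-6,0.5,0],[0.33,2,-10.5,2,0],[0.33,3,-15,4,0],[0.33,3.6,-19.5,6,0],[0.33,4.1,-23.5,8,0],[0.33,4.3,-26,11,0],[0.33,4.3,-26.2,14,0],[0.33,4.3,-26.2,15.6,0],[0.33,4.3,-26.2,15.6,0]]]'
python3 - <<'E'
from h import *
im,d=snap("top","t1"); im,d=snap("scene","s1"); print(bot.get_obs()["tool_pos"])
a=cv2.imread("pics/t1.png")[190:340,220:370]; b=cv2.imread("pics/s1.png")[160:310,200:350]
cv2.imwrite("pics/c1.png",cv2.resize(np.hstack([a,b]),None,fx=2.6,fy=2.6))
E
```

```text
time: 2.1
tool_pos: [500.6, 161.7, 68.1]
tcp_rot: [3.14, 0.006, 0.002]
contact_force: [-0.5, 0.3, 0.1]
grip_width: 30.2
finger_force: 0.0
[502.71252673 161.65530104  70.84552294]
```

View pics/c1.png

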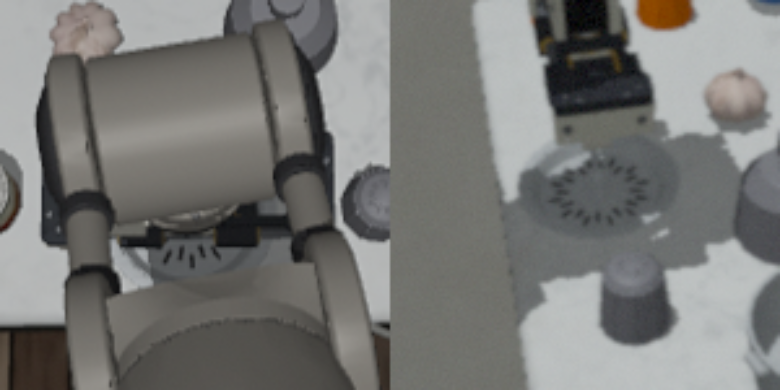

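The top crop shows the gripper over the strainer, fingers straddling its centre. The scene crop shows the fingers above the dish with the post hidden behind them. I'll descend and pinch.

```bash
python3 -m crank '[[[0.33,0,-0.2,1.2,0],[0.33,0,-0.2,2.6,0],[0.33,0,-0.2,4,0],[0.33,0,-0.2,5.1,0],[0.33,0,-0.2,5.9,0],[0.33,0,-0.2,6.3,0],[0.33,0,-0.2,6.3,0],[0.2,0,-0.2,6.3,0],[0,0,-0.2,6.3,0],[0,0,-0.2,6.3,0]]]'
python3 -m crank '[[[0,0,0,0,0],[0,0,0,0,0],[0,0,0,0,0],[0,0,0,-0.1,0],[0,0,0,-0.3,0],[0,0,0,-0.6,0],[0,0,0,-1,0],[0,0,0,-1.5,0],[0,0,0,-2,0],[0,0,0,-2,0]]]'
```

```text
time: 3.2
tool_pos: [502.9, 163.8, 8.2]
tcp_rot: [-3.142, -0.001, 0.001]
contact_force: [-0.2, 0.9, 1.8]
grip_width: 12.5
finger_force: 30.0
time: 4.2
tool_pos: [503.2, 163.8, 28.6]
tcp_rot: [-3.141, -0.002, 0.001]
contact_force: [-0.1, 0.1, -1.1]
grip_width: 12.4
finger_force: 30.0
```

```bash
python3 -m crank '[[[0,0,0,-2,0],[0,0,0,-5,0],[0,0,0,-8,0],[0,1,1.7,-9.5,0],[0,3,5.1,-9.5,0],[0,5.5,9.4,-9.5,0],[0,8,13.7,-9.5,0],[0,10.5,18,-9.5,0],[0,12.7,21.7,-9.5,0],[0,13.7,23.4,-9.5,0]]]'
python3 -m crank '[[[0,0,0,0,0],[0,0,0,0,0],[0,0,0,0,0],[0,0,0,0,0],[0,0,0,0,0],[0,0,0,0,0],[0,0,0,0,0],[0,0,0,0,0],[0,0,0,0,0],[0,0,0,0,0]]]'
python3 - <<'E'
from fit import *
p=bot.get_obs()["tool_pos"]; print(p)
for n in("top","scene"):
    im,d=snap(n,n[0]+"2")
    q=cloud(n,d).reshape(-1,3); r=np.hypot(*(q[:,:2]-p[:2]).T); a=q[(r>57)&(r<69)&(q[:,2]>100)&(q[:,2]<145)]
    try:
        A=np.c_[a[:,:2]-p[:2],np.ones(len(a))]; print(n,len(a),"plane",np.linalg.lstsq(A,a[:,2],rcond=None)[0].round(4)); print(circ(n,d,p[:2],p[2]-8+8,p[2]+16,64))
    except Exception as e: print(e)
a=cv2.imread("pics/t2.png")[130:270,330:490]; b=cv2.imread("pics/s2.png")[200:340,290:450]
cv2.imwrite("pics/c2.png",cv2.resize(np.hstack([a,b]),None,fx=2.5,fy=2.5))
E
```

```text
time: 5.2
tool_pos: [641.1, -74.1, 122.4]
tcp_rot: [3.141, -0.001, -0.002]
contact_force: [0.5, 0.5, -1.1]
grip_width: 12.3
finger_force: 30.0
time: 6.2
tool_pos: [639.8, -70.2, 122.7]
tcp_rot: [3.142, -0.0, 0.001]
contact_force: [-0.0, -0.3, -2.5]
grip_width: 12.2
finger_force: 30.0
[639.80553142 -70.17578741 122.73055422]
top 205 plane [-3.900000e-02  3.910000e-02  1.269083e+02]
(array([644. , -79.8,  67.7]), 85, np.float64(128.9))
scene 663 plane [-1.300000e-03 -2.000000e-04  1.318839e+02]
(array([641. , -71.7,  64.1]), 504, np.float64(131.9))
```

View pics/c2.png

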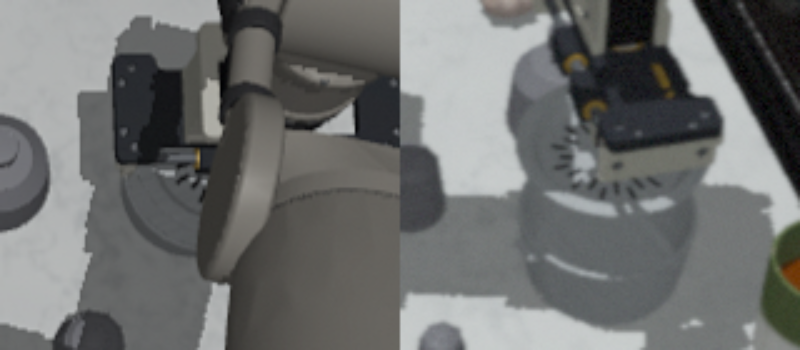

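The scene crop shows the strainer held level above the jug mouth. Its fitted centre of (641.0,-71.7) matches the jug's (641.5,-71.4) in the same camera. I'll lower it.

```bash
python3 -m crank '[[[0,0,0,0.8,0],[0,0,0,2,0],[0,0,0,3.2,0],[0,0,0,4.2,0],[0,0,0,4.9,0],[0,0,0,5.3,0],[0,0,0,5.6,0],[0,0,0,5.9,0],[0,0,0,6.1,0],[0,0,0,6.2,0]]]'
python3 -m crank '[[[0,0,0,0.05,0],[0,0,0,0.1,0],[0,0,0,0.15,0],[0,0,0,0.2,0],[0,0,0,0.25,0],[0,0,0,0.25,0],[0,0,0,0.25,0],[0,0,0,0.25,0],[0,0,0,0.25,0],[0,0,0,0.25,0]]]'
```

```text
time: 7.3
tool_pos: [639.9, -70.2, 60.8]
tcp_rot: [3.141, -0.0, 0.001]
contact_force: [-0.8, 0.6, -1.4]
grip_width: 12.4
finger_force: 30.0
time: 8.3
tool_pos: [639.9, -70.2, 58.6]
tcp_rot: [3.141, -0.0, 0.001]
contact_force: [-2.0, 0.2, 5.8]
grip_width: 12.2
finger_force: 30.0
```

```bash
python3 -m crank '[[[0.1,0,0,0,0],[0.2,0,0,0,0],[0.3,0,0,0,0],[0.33,0,0,0,0],[0.33,0,0,-0.5,0],[0.33,0,0,-1.5,0],[0.33,0,0,-3.5,0],[0.33,0,0,-6,0],[0.33,0,0,-8,0],[0.33,0,0,-8,0]]]'
python3 -m crank '[[[0.4,-1,0.5,0,0],[0.5,-3,1.4,0,0],[0.5,-5.5,2.7,0,0],[0.5,-8,4,0,0],[0.5,-10.5,5.3,0,0],[0.5,-12.7,6.3,0.5,0],[0.5,-13.6,6.7,2,0],[0.5,-13.6,6.7,4,0],[0.5,-13.6,6.7,5.5,0],[0.5,-13.6,6.7,5.5,0]]]'
python3 - <<'E'
from fit import *
print(bot.get_obs()["tool_pos"])
for n in("top","scene"):
    im,d=snap(n,n[0]+"3"); print(n,circ(n,d,(641,-71),62,72,64))
a=cv2.imread("pics/t3.png")[150:300,330:490]; b=cv2.imread("pics/s3.png")[220:370,260:420]
cv2.imwrite("pics/c3.png",cv2.resize(np.hstack([a,b]),None,fx=2.5,fy=2.5))
E
```

```text
time: 9.3
tool_pos: [641.8, -70.6, 142.6]
tcp_rot: [3.14, -0.007, 0.001]
contact_force: [0.0, -0.5, -0.0]
grip_width: 30.3
finger_force: 0.0
time: 10.3
tool_pos: [502.2, -136.7, 81.2]
tcp_rot: [-3.14, 0.004, 0.001]
contact_force: [0.2, 0.2, 0.3]
grip_width: 46.1
finger_force: 0.0
[ 502.20526209 -136.74649683   81.18884762]
top (array([638.2, -69.9,  63.9]), 789, np.float64(66.3))
scene (array([640.5, -71.9,  63.8]), 738, np.float64(67.9))
```

View pics/c3.png

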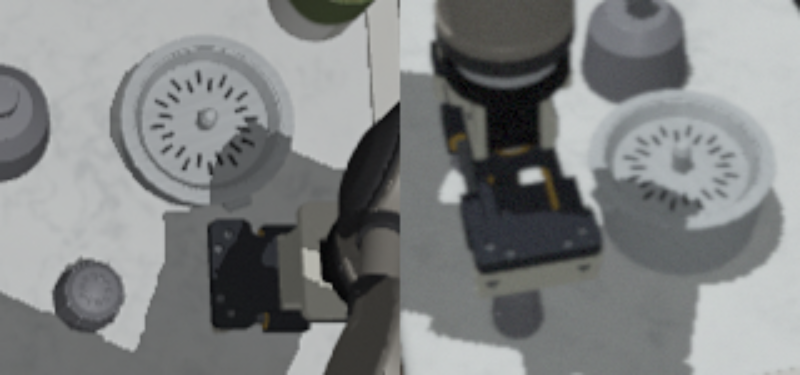

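The strainer sits level in the jug mouth: rim ellipses concentric, flange at about 67 mm. Next I'll grasp the small cone.

```bash
python3 -m crank '[[[0.5,0,0,1,0],[0.5,0,0,2.4,0],[0.5,0,0,4,0],[0.5,0,0,5.6,0],[0.5,0,0,6.7,0],[0.5,0,0,7.2,0],[0.5,0,0,7.2,0],[0.4,0,0,7.2,0],[0.2,0,0,7.2,0],[0,0,0,7.2,0]]]'
python3 -m crank '[[[0,0,0,0,0],[0,0,0,0,0],[0,0,0,0,0],[0,0,0,0,0],[0,0,0,0,0],[0,0,0,-0.2,0],[0,0,0,-0.6,0],[0,0,0,-1.2,0],[0,0,0,-2,0],[0,0,0,-2,0]]]'
```

```text
time: 11.4
tool_pos: [504.3, -137.5, 11.8]
tcp_rot: [3.141, -0.001, 0.001]
contact_force: [-0.3, 0.1, 0.5]
grip_width: 32.4
finger_force: 29.9
time: 12.4
tool_pos: [504.6, -137.6, 32.5]
tcp_rot: [3.141, -0.002, 0.001]
contact_force: [-0.1, -1.0, -1.4]
grip_width: 32.3
finger_force: 29.8
```

```bash
python3 -m crank '[[[0,0,0,-2,0],[0,0,0,-5,0],[0,0,0,-8,0],[0,1.5,-0.7,-8.5,0],[0,4,-2,-8.5,0],[0,7,-3.5,-8.5,0],[0,10,-5,-8.5,0],[0,12.5,-6.2,-8.5,0],[0,13.5,-6.7,-8.5,0],[0,13.5,-6.7,-8.5,0]]]'
python3 -m crank '[[[0,0,0,0,0],[0,0,0,0,0],[0,0,0,0,0],[0,0,0,0,0],[0,0,0,0,0],[0,0,0,0,0],[0,0,0,0,0],[0,0,0,0,0],[0,0,0,0,0],[0,0,0,0,0]]]'
python3 - <<'E'
from fit import *
p=bot.get_obs()["tool_pos"]; print(p)
for n in("top","scene"):
    im,d=snap(n,n[0]+"4"); print(circ(n,d,(641,-71),62,72,64))
b=cv2.imread("pics/s4.png")[200:350,290:450]
cv2.imwrite("pics/c4.png",cv2.resize(b,None,fx=3,fy=3))
E
```

```text
time: 13.4
tool_pos: [639.6, -69.2, 115.7]
tcp_rot: [-3.142, -0.0, 0.002]
contact_force: [0.3, 0.4, -0.9]
grip_width: 32.5
finger_force: 29.8
time: 14.4
tool_pos: [638.8, -70.1, 116.2]
tcp_rot: [3.141, 0.0, 0.001]
contact_force: [-0.6, 0.3, -0.0]
grip_width: 32.5
finger_force: 29.8
[638.80371749 -70.13781186 116.17638791]
(array([637.1, -69.3,  64.4]), 100, np.float64(66.3))
(array([640.2, -71.9,  63.9]), 589, np.float64(67.9))
```

View pics/c4.png

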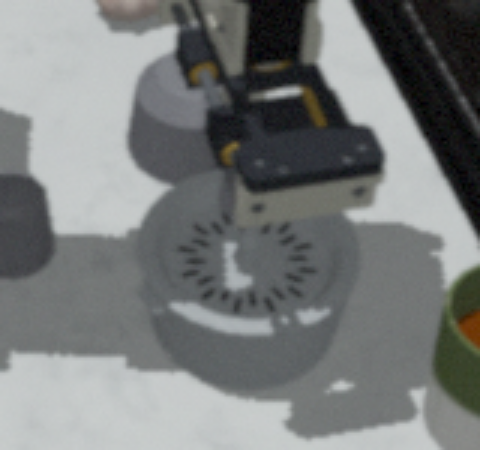

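The camera can't see the held cone because the gripper hides it; the strainer is unchanged. I'm relying on tool coordinates, with a margin of several mm. Lowering.

```bash
python3 -m crank '[[[0,0.1,0,0.5,0],[0,0.1,0,1.3,0],[0,0.1,0,2.1,0],[0,0.1,0,2.8,0],[0,0.1,0,3.4,0],[0,0.1,0,3.9,0],[0,0.1,0,4.3,0],[0,0.1,0,4.6,0],[0,0.1,0,4.8,0],[0,0.1,0,4.9,0]]]'
python3 -m crank '[[[0,0,0,0.05,0],[0,0,0,0.1,0],[0,0,0,0.1,0],[0,0,0,0.15,0],[0,0,0,0.15,0],[0,0,0,0.2,0],[0,0,0,0.2,0],[0,0,0,0.2,0],[0,0,0,0.2,0],[0,0,0,0.2,0]]]'
```

```text
time: 15.5
tool_pos: [639.8, -70.2, 67.1]
tcp_rot: [3.142, -0.0, 0.001]
contact_force: [-0.7, -0.6, 0.1]
grip_width: 32.0
finger_force: 29.8
time: 16.5
tool_pos: [640.1, -70.2, 66.0]
tcp_rot: [3.141, -0.001, 0.001]
contact_force: [-1.1, -0.4, 5.3]
grip_width: 32.5
finger_force: 30.1
```

```bash
python3 -m crank '[[[0.1,0,0,0,0],[0.25,0,0,0,0],[0.4,0,0,0,0],[0.48,0,0,0,0],[0.48,0,0,-0.5,0],[0.48,0,0,-1.5,0],[0.48,0,0,-3.5,0],[0.48,0,0,-6,0],[0.48,0,0,-8,0],[0.48,0,0,-8,0]]]'
python3 -m crank '[[[0.6,-1,-0.7,0,0],[0.75,-3,-2,0,0],[0.75,-5.5,-3.6,0,0],[0.75,-8,-5.3,0,0],[0.75,-10.5,-7,0,0],[0.75,-12.5,-8.3,0,0],[0.75,-13.3,-8.8,1,0],[0.75,-13.3,-8.8,3,0],[0.75,-13.3,-8.8,4,0],[0.75,-13.3,-8.8,4,0]]]'
python3 - <<'E'
from fit import *
print(bot.get_obs()["tool_pos"])
for n in("top","scene"):
    im,d=snap(n,n[0]+"5"); print(n,circ(n,d,(641,-71),62,72,64))
    q=cloud(n,d).reshape(-1,3); a=q[(np.hypot(q[:,0]-640,q[:,1]+71)<30)&(q[:,2]>89)]; print("small top",len(a),a.mean(0).round(1),np.percentile(a[:,2],98))
b=cv2.imread("pics/s5.png")[220:350,310:450]; a=cv2.imread("pics/t5.png")[140:270,340:480]
cv2.imwrite("pics/c5.png",cv2.resize(np.hstack([a,b]),None,fx=2.8,fy=2.8))
E
```

```text
time: 17.5
tool_pos: [641.7, -70.6, 149.3]
tcp_rot: [3.14, -0.007, 0.001]
contact_force: [-0.3, -0.4, 0.1]
grip_width: 43.9
finger_force: 0.0
time: 18.5
tool_pos: [505.6, 17.8, 103.6]
tcp_rot: [-3.141, 0.004, 0.001]
contact_force: [0.6, -0.1, 0.5]
grip_width: 68.7
finger_force: 0.0
[505.61980561  17.77789824 103.594703  ]
top (array([638.3, -69.7,  63.9]), 356, np.float64(66.3))
small top 110 [640.4 -69.4  93.4] 98.02265827402398
scene (array([640.4, -72.1,  63.8]), 723, np.float64(67.9))
small top 151 [639.3 -74.1  94. ] 98.45621155971665
```

View pics/c5.png

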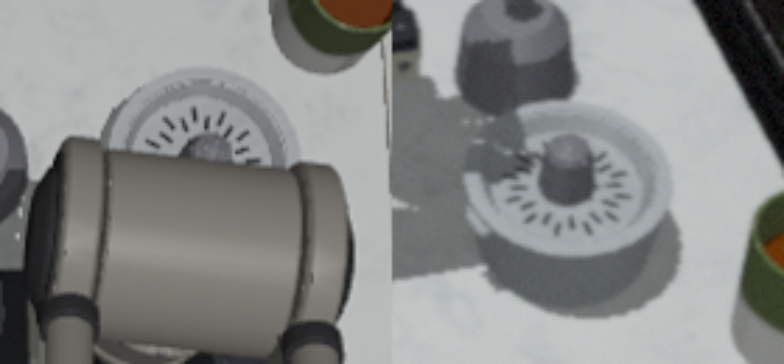

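The small cone is upright on the post, top at about 97 mm. Now I'll grasp the large grey cone.

```bash
python3 -m crank '[[[0.75,0,0,1.2,0],[0.75,0,0,2.9,0],[0.75,0,0,4.8,0],[0.75,0,0,6.6,0],[0.75,0,0,7.9,0],[0.75,0,0,8.4,0],[0.75,0,0,8.4,0],[0.6,0,0,8.4,0],[0.4,0,0,8.4,0],[0,0,0,8.4,0]]]'
python3 -m crank '[[[0,0,0,0,0],[0,0,0,0,0],[0,0,0,0,0],[0,0,0,0,0],[0,0,0,0,0],[0,0,0,-0.2,0],[0,0,0,-0.6,0],[0,0,0,-1.2,0],[0,0,0,-2,0],[0,0,0,-2,0]]]'
```

```text
time: 19.6
tool_pos: [507.2, 17.7, 21.9]
tcp_rot: [3.141, -0.001, 0.001]
contact_force: [1.0, -0.3, 0.6]
grip_width: 50.5
finger_force: 29.9
time: 20.6
tool_pos: [507.5, 17.6, 42.4]
tcp_rot: [3.141, -0.002, 0.001]
contact_force: [-0.1, 0.4, -1.7]
grip_width: 49.9
finger_force: 29.8
```

```bash
python3 -m crank '[[[0,0,0,-2,0],[0,0,0,-5,0],[0,0,0,-8,0],[0,1.2,0.8,-9.5,0],[0,3.5,2.3,-9.5,0],[0,6.5,4.3,-9.5,0],[0,9.5,6.3,-9.5,0],[0,12,8,-9.5,0],[0,13.2,8.8,-9.5,0],[0,13.2,8.8,-9.5,0]]]'
python3 -m crank '[[[0,0,0,0,0],[0,0,0,0,0],[0,0,0,0,0],[0,0,0,0,0],[0,0,0,0.3,0],[0,0,0,0.8,0],[0,0,0,1.2,0],[0,0,0,1.2,0],[0,0,0,1.2,0],[0,0,0,1.2,0]]]'
python3 - <<'E'
from fit import *
p=bot.get_obs()["tool_pos"]; print(p)
for n in("top","scene"):
    im,d=snap(n,n[0]+"6"); print(n,circ(n,d,(641,-71),62,72,64))
b=cv2.imread("pics/s6.png")[200:350,290:450]
cv2.imwrite("pics/c6.png",cv2.resize(b,None,fx=3,fy=3))
E
```

```text
time: 21.6
tool_pos: [639.7, -71.5, 135.5]
tcp_rot: [3.141, -0.0, -0.001]
contact_force: [-1.3, -0.3, -0.7]
grip_width: 50.6
finger_force: 29.8
time: 22.6
tool_pos: [638.9, -70.2, 124.3]
tcp_rot: [3.141, -0.0, 0.001]
contact_force: [0.6, 0.8, -1.3]
grip_width: 50.6
finger_force: 29.8
[638.91886391 -70.19931996 124.30693888]
top (array([640.5, -73.4,  67.4]), 166, np.float64(66.3))
scene (array([640.4, -72. ,  63.9]), 589, np.float64(67.9))
```

View pics/c6.png

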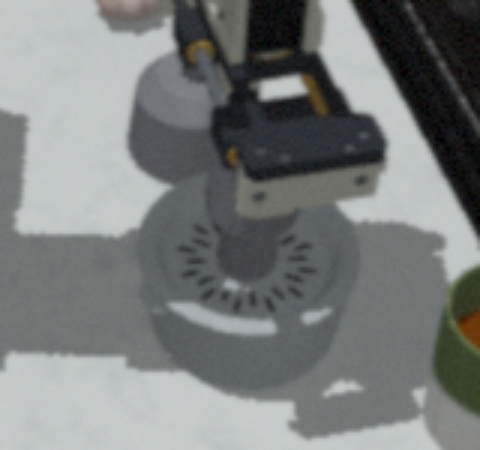

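The large cone hangs level over the small one, with the foot about 6 mm above its top. I'll shift +1 mm in x and lower.

```bash
python3 -m crank '[[[0,0.1,0,0.2,0],[0,0.1,0,0.6,0],[0,0.1,0,1.2,0],[0,0.1,0,1.9,0],[0,0.1,0,2.6,0],[0,0.1,0,3.3,0],[0,0.1,0,3.9,0],[0,0.1,0,4.3,0],[0,0.1,0,4.6,0],[0,0.1,0,4.7,0]]]'
python3 -m crank '[[[0,0,0,0.05,0],[0,0,0,0.1,0],[0,0,0,0.1,0],[0,0,0,0.15,0],[0,0,0,0.15,0],[0,0,0,0.2,0],[0,0,0,0.2,0],[0,0,0,0.2,0],[0,0,0,0.2,0],[0,0,0,0.2,0]]]'
```

```text
time: 23.7
tool_pos: [639.7, -70.1, 76.9]
tcp_rot: [-3.142, 0.0, 0.001]
contact_force: [0.1, 0.1, -0.4]
grip_width: 50.4
finger_force: 29.8
time: 24.7
tool_pos: [640.1, -70.2, 76.0]
tcp_rot: [3.141, -0.001, 0.001]
contact_force: [-1.3, 0.9, 5.3]
grip_width: 50.4
finger_force: 30.1
```

```bash
python3 -m crank '[[[0.55,0,0,0,0],[0.6,0,0,0,0],[0.65,0,0,0,0],[0.65,0,0,0,0],[0.65,0,0,-0.5,0],[0.65,0,0,-1.5,0],[0.65,0,0,-3.5,0],[0.65,0,0,-6,0],[0.65,0,0,-8,0],[0.65,0,0,-8,0]]]'
python3 -m crank '[[[0.6,0.1,-1,0,0],[0.5,0.3,-3,0,0],[0.5,0.5,-6,0,0],[0.5,0.7,-9.5,0,0],[0.5,0.8,-13,0,0],[0.5,0.9,-15.3,0,0],[0.5,0.9,-16.1,0,0],[0.5,0.9,-16.1,1,0],[0.5,0.9,-16.1,2,0],[0.5,0.9,-16.1,2,0]]]'
python3 - <<'E'
from fit import *
print(bot.get_obs()["tool_pos"])
for n in("top","scene"):
    im,d=snap(n,n[0]+"7"); print(n,circ(n,d,(641,-71),62,72,64))
    q=cloud(n,d).reshape(-1,3); a=q[(np.hypot(q[:,0]-640,q[:,1]+71)<35)&(q[:,2]>107)]; print("large top",len(a),a.mean(0).round(1),np.percentile(a[:,2],98))
b=cv2.imread("pics/s7.png")[200:340,310:460]; a=cv2.imread("pics/t7.png")[140:280,300:450]
cv2.imwrite("pics/c7.png",cv2.resize(np.hstack([a,b]),None,fx=2.6,fy=2.6))
E
```

```text
time: 25.7
tool_pos: [641.7, -70.6, 159.5]
tcp_rot: [3.14, -0.007, 0.001]
contact_force: [0.1, -0.7, 0.5]
grip_width: 60.0
finger_force: 0.0
time: 26.7
tool_pos: [647.3, 89.4, 132.4]
tcp_rot: [3.141, 0.005, -0.001]
contact_force: [-0.2, -0.1, -0.5]
grip_width: 46.2
finger_force: 0.0
[647.31699335  89.38209766 132.37584121]
top (array([637.8, -68.7,  64.2]), 407, np.float64(66.4))
large top 172 [639.3 -77.3 110.9] 115.10872548853075
scene (array([640.7, -71.4,  64.2]), 716, np.float64(68.0))
large top 328 [640.9 -74.9 111.6] 115.4063847192081
```

View pics/c7.png

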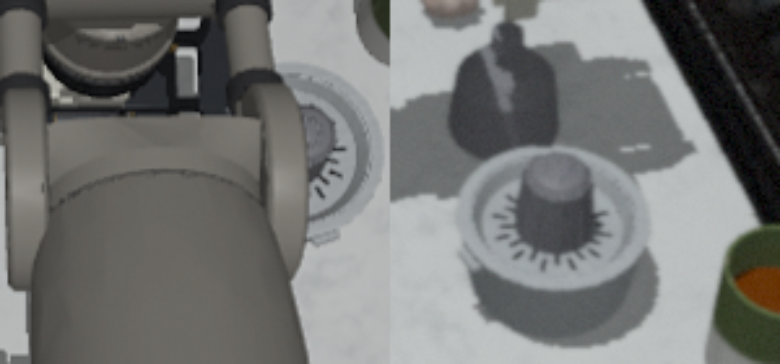

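The large cone is standing over the small one, top at 115 mm in camera. Next I'll grip the cover's knob.

```bash
python3 -m crank '[[[0.5,0,0,0.8,0],[0.5,0,0,2,0],[0.5,0,0,3.3,0],[0.5,0,0,4.6,0],[0.5,0,0,5.6,0],[0.5,0,0,6,0],[0.5,0,0,6.1,0],[0.4,0,0,6.1,0],[0.2,0,0,6.1,0],[0,0,0,6.1,0]]]'
python3 -m crank '[[[0,0,0,0,0],[0,0,0,0,0],[0,0,0,0,0],[0,0,0,0,0],[0,0,0,0,0],[0,0,0,-0.2,0],[0,0,0,-0.6,0],[0,0,0,-1.2,0],[0,0,0,-2,0],[0,0,0,-2,0]]]'
```

```text
time: 27.8
tool_pos: [649.0, 90.9, 74.8]
tcp_rot: [3.142, -0.001, 0.001]
contact_force: [-0.7, 0.8, 0.5]
grip_width: 26.6
finger_force: 0.4
time: 28.8
tool_pos: [649.5, 90.8, 95.8]
tcp_rot: [3.142, -0.003, 0.001]
contact_force: [0.2, -0.1, -1.3]
grip_width: 24.8
finger_force: 30.0
```

```bash
python3 -m crank '[[[0,0,0,-2,0],[0,0,0,-5,0],[0,0,0,-8,0],[0,0,0,-10.5,0],[0,-0.1,1,-11.5,0],[0,-0.2,3.5,-11.5,0],[0,-0.4,7,-11.5,0],[0,-0.6,10.5,-11.5,0],[0,-0.8,14,-11.5,0],[0,-0.9,16.1,-11.5,0]]]'
python3 -m crank '[[[0,0,0,0,0],[0,0,0,0,0],[0,0,0,0,0],[0,0,0,0,0],[0,0,0,0,0],[0,0,0,0,0],[0,0,0,0,0],[0,0,0,0,0],[0,0,0,0,0],[0,0,0,0,0]]]'
python3 - <<'E'
from fit import *
p=bot.get_obs()["tool_pos"]; print(p)
for n in("top","scene"):
    im,d=snap(n,n[0]+"8"); print(n,circ(n,d,(640,-71),62,72,64))
    q=cloud(n,d).reshape(-1,3); s=(d.ravel()>0)&(np.hypot(q[:,0]-640,q[:,1]+71)<60)
    for lo,hi,r in((128,145,44.5),(145,165,42.5),(165,179,40.8)):
        a=q[s&(q[:,2]>lo)&(q[:,2]<hi)]; 
        if len(a)>30: print("cover",lo,len(a),circ(n,d,(640,-71),lo,hi,r))
b=cv2.imread("pics/s8.png")[150:340,290:480]
cv2.imwrite("pics/c8.png",cv2.resize(b,None,fx=3,fy=3))
E
```

```text
time: 29.8
tool_pos: [638.8, -73.5, 208.1]
tcp_rot: [3.141, 0.002, -0.001]
contact_force: [0.6, 0.3, -0.9]
grip_width: 25.0
finger_force: 30.0
time: 30.8
tool_pos: [639.8, -70.2, 209.2]
tcp_rot: [3.142, -0.0, 0.001]
contact_force: [-0.3, 1.7, -1.3]
grip_width: 25.2
finger_force: 30.0
[639.79713202 -70.18965582 209.20366053]
top (array([639.4, -70.9,  64.5]), 298, np.float64(66.3))
cover 128 95 (array([638.4, -69.9,  45.1]), 95, np.float64(140.0))
cover 145 168 (array([639.6, -71.1,  44.8]), 165, np.float64(155.1))
cover 165 100 (array([641. , -73.4,  45. ]), 80, np.float64(172.8))
scene (array([640.4, -71.9,  63.9]), 569, np.float64(67.9))
cover 128 232 (array([641.3, -69.5,  45.1]), 232, np.float64(140.2))
cover 145 511 (array([641.1, -69.9,  43.4]), 507, np.float64(155.2))
cover 165 345 (array([641.1, -69.8,  41.5]), 345, np.float64(171.9))
```

View pics/c8.png

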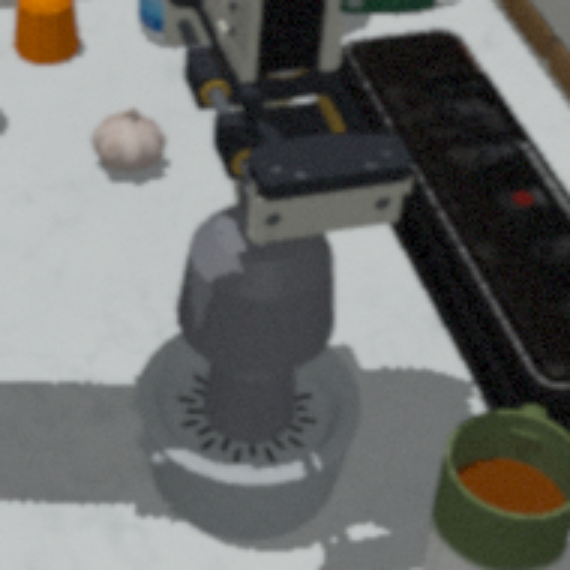

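The cover hangs level over the cones. In the two cameras its offsets from the strainer in y are opposite and cancel. In x both read about +0.6 to +1.3 mm, so I'll shift -0.5 mm and lower.

```bash
python3 -m crank '[[[0,-0.05,0,0.5,0],[0,-0.05,0,1.4,0],[0,-0.05,0,2.4,0],[0,-0.05,0,3.4,0],[0,-0.05,0,4.4,0],[0,-0.05,0,5.4,0],[0,-0.05,0,6.2,0],[0,-0.05,0,6.8,0],[0,-0.05,0,7.2,0],[0,-0.05,0,7.4,0]]]'
python3 -m crank '[[[0,0,0,0.1,0],[0,0,0,0.2,0],[0,0,0,0.3,0],[0,0,0,0.4,0],[0,0,0,0.45,0],[0,0,0,0.5,0],[0,0,0,0.55,0],[0,0,0,0.6,0],[0,0,0,0.6,0],[0,0,0,0.6,0]]]'
```

```text
time: 31.9
tool_pos: [639.3, -70.1, 134.9]
tcp_rot: [3.142, 0.0, 0.001]
contact_force: [-0.1, 0.0, -1.6]
grip_width: 25.1
finger_force: 30.0
time: 32.9
tool_pos: [639.3, -70.2, 129.3]
tcp_rot: [3.141, -0.0, 0.001]
contact_force: [-0.3, -0.4, -1.5]
grip_width: 24.9
finger_force: 30.0
```

```bash
python3 -m crank '[[[0,0,0,0.05,0],[0,0,0,0.1,0],[0,0,0,0.1,0],[0,0,0,0.12,0],[0,0,0,0.12,0],[0,0,0,0.15,0],[0,0,0,0.15,0],[0,0,0,0.15,0],[0,0,0,0.15,0],[0,0,0,0.15,0]]]'
```

```text
time: 33.9
tool_pos: [639.5, -69.9, 129.0]
tcp_rot: [3.141, -0.001, 0.001]
contact_force: [-2.2, 1.2, 7.4]
grip_width: 25.1
finger_force: 30.0
```

```bash
python3 -m crank '[[[0.3,0,0,0,0],[0.38,0,0,0,0],[0.45,0,0,0,0],[0.45,0,0,0,0],[0.45,0,0,-0.5,0],[0.45,0,0,-1.5,0],[0.45,0,0,-3.5,0],[0.45,0,0,-6,0],[0.45,0,0,-8,0],[0.45,0,0,-9,0]]]'
python3 -m crank '[[[0.45,-1,-1,0,0],[0.45,-3,-3,0,0],[0.45,-6,-6,0,0],[0.45,-9,-9,0,0],[0.45,-12,-12,0,0],[0.45,-15,-15,0,0],[0.45,-17,-18,0,0],[0.45,-18,-20,0,0],[0.45,-18,-20,0,0],[0.45,-18,-20,0,0]]]'
python3 - <<'E'
from fit import *
print(bot.get_obs()["tool_pos"])
for n in("top","scene"):
    im,d=snap(n,n[0]+"9"); print(n,circ(n,d,(641,-71),62,72,64))
    q=cloud(n,d).reshape(-1,3); s=(d.ravel()>0)
    a=q[s&(np.hypot(q[:,0]-640,q[:,1]+71)<30)&(q[:,2]>148)]; print("knob",len(a),a.mean(0).round(1),np.percentile(a[:,2],90))
    for lo,hi,r in((72,90,44.5),(90,104,42.5)): print("cover",circ(n,d,(640,-71),lo,hi,r))
b=cv2.imread("pics/s9.png")[150:340,290:440]; a=cv2.imread("pics/t9.png")[110:300,340:490]
cv2.imwrite("pics/c9.png",cv2.resize(np.hstack([a,b]),None,fx=2.6,fy=2.6))
E
```

```text
time: 34.9
tool_pos: [640.2, -70.3, 220.9]
tcp_rot: [3.141, -0.004, 0.001]
contact_force: [-0.1, 0.6, 0.6]
grip_width: 41.3
finger_force: 0.0
time: 35.9
tool_pos: [459.3, 129.7, 217.9]
tcp_rot: [3.141, -0.001, 0.002]
contact_force: [-0.1, -0.3, 0.4]
grip_width: 41.2
finger_force: 0.0
[459.28605871 129.71510479 217.93700745]
top (array([638.2, -69.8,  63.9]), 789, np.float64(66.3))
knob 166 [637.3 -69.  152.9] 155.09313511102033
cover (array([638.2, -69.8,  42.6]), 196, np.float64(81.0))
cover (array([638.1, -69.7,  40.6]), 147, np.float64(97.5))
scene (array([640.7, -71.5,  64.1]), 598, np.float64(67.9))
knob 159 [639.6 -72.8 154. ] 156.2479272073253
cover (array([640.8, -70.1,  42.5]), 372, np.float64(80.8))
cover (array([640.7, -70. ,  40.8]), 284, np.float64(96.8))
```

View pics/c9.png

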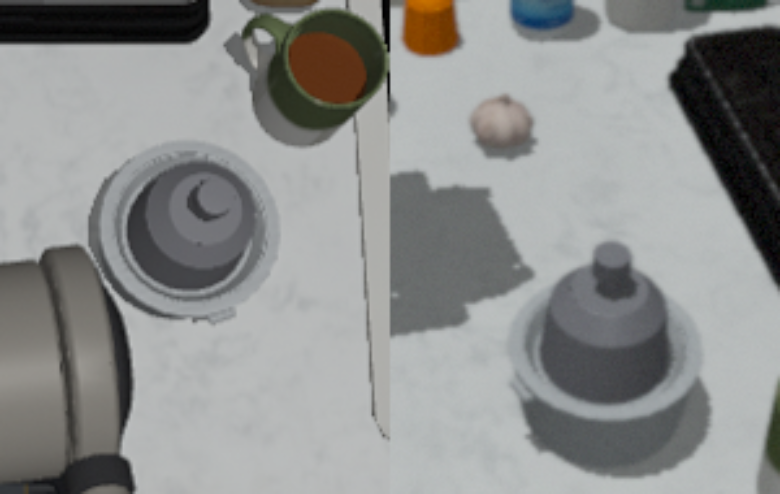

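The cover stands upright and concentric in the strainer: both fit to (638.2,-69.8) in the top view. The knob top is at 154 mm within the depth bias, and the arm is clear. Handing in.

```bash
python3 -c "
from plant import bot
print(bot.close_job())"
```

```text
the job is handed in; nothing more can be done
None
```

The citrus press is assembled in the order asked (strainer, small cone, large cone, cover) and handed in after about 36 s; in the last pictures everything sits level and fully home, with the jug standing where it was and the tin and garlic never touched.

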